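# Sterilise the signing stylus

## Robot

A 6-joint arm with a two-finger parallel gripper is mounted at the origin on the work surface. World frame = base frame: x ahead of the robot, y to its left, z up, the work surface at z = 0. Lengths are in mm, angles in rad, forces in N, time in s.
With the tool pointing down it reaches from about 400 to 925 mm from the base axis. Payload 12.5 kg.
Tool frame: the origin (TCP) lies between the finger pads; the fingertips stand 14 mm ahead of it and the grasp point (between the pads) lies 5 mm behind it; x points along the fingers, y is the direction in which the jaws open and shut, and the axes are right-handed (so a half turn about x gives the same grasp; the last joint's range is limited). The gripper opens to 95 mm and grips with 3 to 60 N. Pads are 20 mm wide; open, the fingers measure 119 mm over their backs; the gripper's body (75 mm by 180 mm) begins 59 mm behind the grasp point.
Start: joints at [1.201, 0.491, 1.559, -0, 1.092, -0.106], TCP at [162.951, 603.4, 228.661] pointing down, gripper open.
Joint ranges: [-3.1, 3.1], [-0.84, 2.19], [0.05, 2.79], [-1.13, 4.28], [0.06, 2.93], [-2.69, 2.69]. Speed limits (rad/s): [2.22, 2.22, 2.79, 3.14, 3.14, 3.14].

## Interface

Orientations are given as [roll, pitch, yaw] about the fixed x, y, z axes, in that order (R = Rz(yaw) Ry(pitch) Rx(roll)).
In Python, from cell import env, cams gives the robot as it stands.
- The arm moves only by the tool carry_out, never from a script. Its arguments are lists of equal length, an entry for each row: "grip": the closure, from -1 (fully open) to 1 (shut); "linear": the shift along the tool's x, y, z scaled (see below), a list of three; "turn": the turn about the tool's x scaled (see below). In form: {"grip": [grip, ...], "linear": [[tx, ty, tz], ...], "turn": [turn, ...]}. A call has 1 to 5 rows; each row shifts and turns the commanded pose from where the row before left it, along the tool's axes as they then stand; what a row does not reach is not made up. The controller multiplies each number of a shift by 0.5 m and each number of a turn by 180 degrees. A row lasts 1/10 s, in which the tool goes at most 50 mm and 8.59 degrees, less where a joint would pass 70% of its speed; a pose out of reach is approached as far as the arm can. A call with a number of a shift or a turn outside -1 to 1 is refused whole. A call with a gripper value outside its range is refused whole. The fingers move at their own pace and stop on an object; the grip force is fixed at half the most. Time passes only in rows, so rows that do not move let the fingers close. It gives the time, the measured TCP pose, the force and the opening at its end, in the units of the state.
- env.state(): the state, without advancing time (a new reading comes with each control period).
- cams.read_camera(name): name is "scene" or "side" or "wrist"; returns the picture (480x640x3 uint8, blue, green, red); there is no depth.
- cams.camera_info(name): a dict with "fx", "fy", "cx", "cy" (pixels), "dist" ([k1, k2, p1, p2, k3] as OpenCV has them; the pictures are not rectified), "view" (4x4, takes a point from world to camera coordinates). Camera axes: x right, y down, z forward; pixel columns grow to the right and rows downward; lengths in mm; the calibration is good to about 2 mm. A picture is of the moment at which its call begins: read the wrist's pose just before it. camera_info takes no time and is no camera call; for the wrist camera it gives the pose at the moment of the call.
- env.job_done(): hands the job in, once; it reports no verdict.
The state is a dict: "t": time; "joints": joint angles; "qvel": joint speeds; "tau": joint torques, N m; "eef_pos": TCP position; "tcp_rot": TCP orientation; "ft_force": force on the tool from outside, world axes, zero at the start; "moment": the same for the moment, N m; "opening": opening from 0.0 (shut) to 1.0 (fully open).
Only numpy, scipy, OpenCV 4.12 (cv2) and the standard library are available. Lean on these libraries where they do the work, as an engineer would, in place of code of your own. Each camera call takes 0.05 s, during which the arm holds its last target. There are 200 camera calls.

## Task

Clean the orange signing stylus in the UV stylus steriliser: first slide the steriliser's blue dust shutter all the way open, then lift the orange stylus out of its stand and lower it, tip down, through the round guide hole, without the stylus ever touching the steriliser, until its tip is level with the middle of the two lamps. Finish while still holding it there, motionless, upright and centred under the hole. Leave the blue stylus and the other loose things on the desk where they are.

Things in the scene. Friction and masses are not known exactly. Their poses are not given: they have to be found in the camera images.
- steriliser: White box fixed to the desk, 100 (x) by 180 (y) by 118 mm high, grey roof 90 mm wide in x and 18 mm thick; origin at the centre of its underside, z up. Its -y half is a gate open to +x and -x, 76 mm wide, over a 14 mm base; in the roof there is a vertical round guide hole of 26 mm diameter at x 0, y -35 mm. Yaw within 20 degrees of 0; on the left or right of the desk.
- guide_mouth (a point): Centre of the guide hole at the top face of the steriliser's roof (118 mm above the desk), axes as the steriliser's.
- lamp_middle (a point): Point on the guide hole's axis midway between the two upright violet lamps and at their mid height, 63 mm below guide_mouth (55 mm above the desk): where the stylus tip belongs. Lamps: 10 mm diameter, 25 to 85 mm above the desk (14 mm end caps), 34 mm either side of the axis along the steriliser's y.
- shutter (a joint): Sliding dust shutter on the steriliser's roof, in m: near 0 (0 to 0.012 at the start) it covers the guide hole, 0.060 is its stop, fully open. It slides along the steriliser's +y, against about 3 to 5 N of friction, and stays where it is left. Blue plate 56 mm (x) by 50 mm (y) by 4 mm thick, lying on the roof.
- shutter_grip (a point): Middle of the black upright fin on the shutter; moves with it. The fin is 34 mm (steriliser's x) by 14 mm (steriliser's y), and rises 30 mm above the plate (top about 152 mm above the desk, 14 mm above this point; the plate is 16 mm below this point: keep the fingertips off it).
- stand: Black block fixed to the desk, 60 (x) by 120 mm (y), top 40 mm above the desk, on a 70 by 130 mm foot plate; origin at the centre of the underside. Two vertical wells of 14 mm diameter, 32 mm deep, at y +35 and -35 mm, hold one stylus each; the orange one may be in either, the blue one 70 mm from it along the stand's y.
- stylus_orange: Orange stylus to clean, upright in the stand, tip down: 170 mm long, 12 mm diameter, the lowest 16 mm tapering to a flat rubber tip of 8 mm; about 30 g. Origin at the tip's centre, z along it towards the other end. Gripped 125 to 150 mm from the tip, the fingers stay clear of roof and fin when the tip is level with the lamps.
- stylus_blue: Blue stylus of the same shape in the other well; to be left in place; its top is 178 mm above the desk, so carry nothing over it lower than that. Origin at its tip.
- mug: Orange mug, 80 mm diameter, 95 mm high, with a handle, loose bystander beyond the work area; origin under its centre.
- paperweight: Small pale wooden animal, 34 mm wide, 54 mm high, loose bystander between steriliser and stand; origin under its centre.
- stapler: Red and black stapler, 120 by 34 by 42 mm, loose bystander; origin under its centre.
- notes: Yellow and green block of notes, 76 by 76 by 22 mm, loose bystander; origin under its centre.
- mouse: Black computer mouse on a blue pad far on the left, 105 by 60 by 31 mm, loose bystander; origin under its centre.
Mind the look-alikes: they are no part of the job. There is more than one size of the steriliser; the one meant has the size given above.

How it is judged (in metres and radians):
On the way, in this order (a step that is already met when the one before it is completed fails the run):
1. the shutter is slid fully open (value of joint shutter above 0.05 m), for 0.2 s.
2. the orange stylus is lifted clear of the stand, above the steriliser's roof (height (world z) of stylus_orange above 0.122 m), for 0.1 s.
3. the orange stylus has entered the guide hole from above (z of stylus_orange in the frame of guide_mouth below -0.005 m and horizontal distance between stylus_orange and guide_mouth below 0.01 m), for 0.1 s.
At the end, for the whole second after the job is handed in: The shutter is at least 50 mm open; the orange stylus is held still in the fingers, within 4 degrees of upright, its tip within 10 mm of the lamps' mid height and within 4.5 mm of the guide hole's axis, touching nothing of the steriliser; the bystanders are within 20 mm of where they were (value of joint shutter above 0.05 m and z of stylus_orange in the frame of lamp_middle between -0.01 and 0.01 m and horizontal distance between stylus_orange and lamp_middle below 0.0045 m and angle between stylus_orange's own z axis and vertical below 0.07 rad and linear speed of stylus_orange below 0.02 m/s and contact force between stylus_orange and the fingers above 0.5 N and contact force between stylus_orange and steriliser below 0.2 N and not (distance of stylus_blue from where it was at the start of the episode above 0.02 m) and not (distance of mug from where it was at the start of the episode above 0.02 m) and not (distance of paperweight from where it was at the start of the episode above 0.02 m) and not (distance of stapler from where it was at the start of the episode above 0.02 m) and not (distance of notes from where it was at the start of the episode above 0.02 m) and not (distance of mouse from where it was at the start of the episode above 0.02 m)); the arm keeps its last pose, push and grip.
It fails at once if the orange stylus touches the steriliser (contact force between stylus_orange and steriliser above 0.2 N).
It fails at once if the blue stylus or another loose bystander is displaced by more than 20 mm (distance of any of stylus_blue, mug, paperweight, stapler, notes, mouse from where it was at the start of the episode above 0.02 m).
It also fails if it takes over 64 s, if anything falls off the work surface, if the arm or the gripper's body presses on something with over 40 N, if the wrist force passes 120 N, or if a joint passes its speed limit or range.

## Working session

There is one attempt and no reset: what is moved stays moved. The work goes in short steps, Python scripts to look and compute and a tool call to move; the robot and the scene stay as the last step left them, time stands still between calls to the robot, and variables do not carry over. Pictures are saved under pics/ and viewed, about 8 in all and at most 12, crops included, and the job is handed in when it is done.

Besides the shell and the picture viewer there is one more tool, called after "Call:" in YAML: its name, and indented under it one key for each argument. carry_out: Moves the arm, as the interface text tells. Shifts and turns lie within -1 to 1; 1 stands for 0.5 m of shift or 180 degrees of turn. Its arguments: {"type":"object","properties":{"grip":{"type":"array"},"linear":{"type":"array"},"turn":{"type":"array"}},"required":["grip","linear","turn"]}

```bash
mkdir -p pics; ls
cat > h.py <<'E'
import numpy as np, cv2
from cell import env, cams
def snap(n,f):
    i=cams.camera_info(n); im=cams.read_camera(n); cv2.imwrite('pics/'+f+'.png',im)
    np.save('pics/'+f+'.npy',i,allow_pickle=True); return im,i
def load(f): return cv2.imread('pics/'+f+'.png'),np.load('pics/'+f+'.npy',allow_pickle=True).item()
def K(i): return np.array([[i['fx'],0,i['cx']],[0,i['fy'],i['cy']],[0,0,1.]])
def ray(i,uv):
    p=cv2.undistortPoints(np.array([[uv]],float),K(i),np.array(i['dist']))[0,0]
    V=np.array(i['view']);R=V[:3,:3];c=-R.T@V[:3,3];d=R.T@np.array([p[0],p[1],1]);return c,d/np.linalg.norm(d)
def atz(i,uv,z):
    c,d=ray(i,uv);return c+d*(z-c[2])/d[2]
def tri(*iu):
    A=0;b=0
    for i,uv in iu:
        c,d=ray(i,uv);P=np.eye(3)-np.outer(d,d);A=A+P;b=b+P@c
    X=np.linalg.solve(A,b);return X,[float(np.linalg.norm(np.cross(X-ray(i,u)[0],ray(i,u)[1]))) for i,u in iu]
def proj(i,X):
    V=np.array(i['view']);r=cv2.Rodrigues(V[:3,:3])[0]
    return cv2.projectPoints(np.array(X,float).reshape(-1,3),r,V[:3,3],K(i),np.array(i['dist']))[0][:,0]
E
python3 - <<'E'
from h import *
np.set_printoptions(precision=3,suppress=True)
s=env.state();print(s)
for n in('scene','side','wrist'):
    im,i=snap(n,n+'0');print(n,ray(i,(320,240)),i['fx'])
E
```

```text
pics
{'t': 0.0, 'joints': array([ 1.201,  0.492,  1.559, -0.   ,  1.092, -0.106]), 'qvel': array([-0.   , -0.001, -0.001, -0.001, -0.002,  0.001]), 'tau': array([  0.003, -61.265, -25.818,   0.069,   0.048,  -0.   ]), 'eef_pos': array([162.878, 603.156, 228.05 ]), 'tcp_rot': array([-1.664,  1.57 , -1.927]), 'ft_force': array([ 0.872, -0.327, -0.119]), 'moment': array([-0.005,  0.014, -0.019]), 'opening': 1.0009435539293805}
scene (array([1568.776,  -29.572, 1106.175]), array([-0.699,  0.059, -0.713])) 536.8024538934694
side (array([  84.776, -834.733,  739.36 ]), array([ 0.412,  0.743, -0.528])) 536.6417727014735
wrist (array([ 95.552, 621.985, 385.569]), array([ 0.257, -0.055, -0.965])) 348.946150376374
```

View pics/scene0.png

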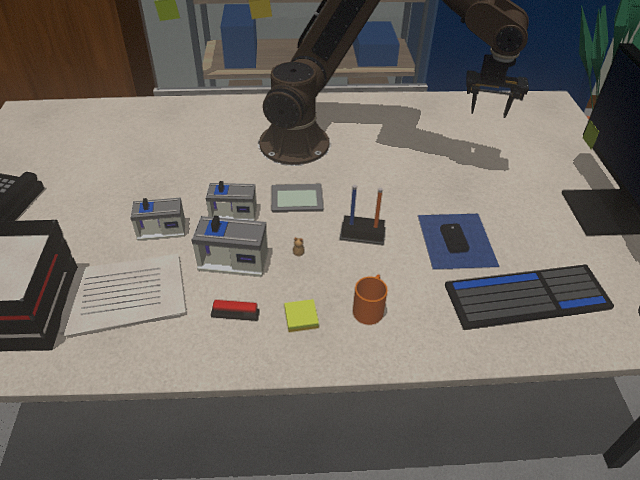

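View pics/side0.png

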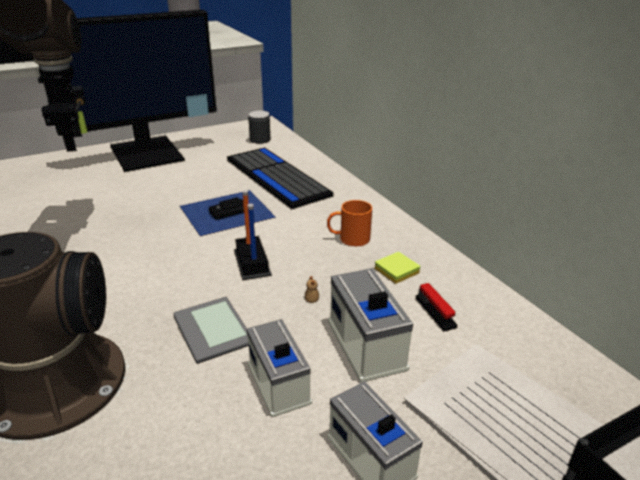

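Scene: the orange stylus is at (378,208) and the blue one at (353,205), both in the stand at (363,231). There are three steriliser look-alikes, at (158,217), (231,200) and (231,245), and the last is the largest. The mug is also orange (370,300). In the side view the big steriliser is at (370,320) and the stand at (252,258). Next I'll crop in and check sizes.

Run:
```python
from h import *
a,_=load('scene0');b,_=load('side0')
A=cv2.resize(a[172:282,120:400],None,fx=2.8,fy=2.8,interpolation=cv2.INTER_CUBIC)
cv2.imwrite('pics/c1.png',A)
B=cv2.resize(b[185:385,225:425],None,fx=3,fy=3,interpolation=cv2.INTER_CUBIC)
cv2.imwrite('pics/c2.png',B)
```

```text
(no output)
```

View pics/c1.png

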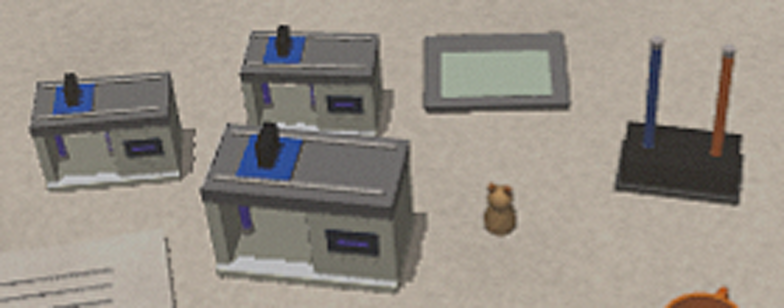

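View pics/c2.png

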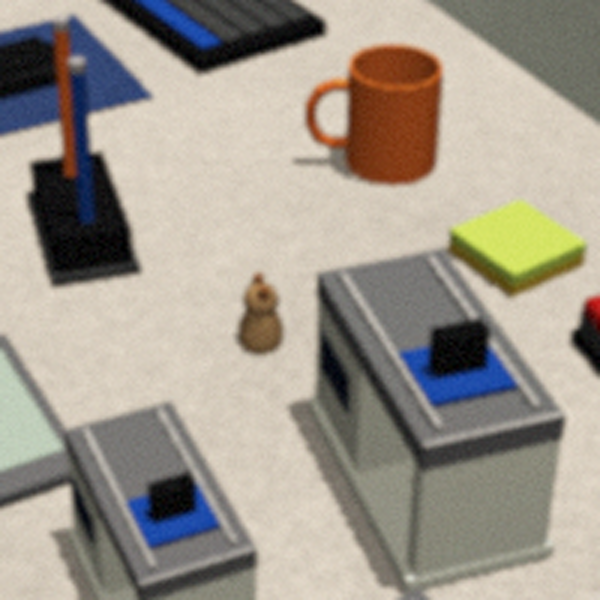

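Run:
```python
from h import *
np.set_printoptions(precision=1,suppress=True)
_,a=load('scene0');_,b=load('side0')
f=lambda u:(120+u[0]/2.8-.3,172+u[1]/2.8-.3); g=lambda u:(225+u[0]/3-.3,185+u[1]/3-.3)
P={}
for n,u,v in[('--',(231,125),(418,447)),('-+',(411,140),(320,278)),('++',(396,208),(437,252)),('+-',(203,190),(563,418)),('fin',(268,127),(459,330)),('orange',(728,50),(62,27)),('blue',(657,43),(77,63)),('small--',(246,32),(135,588)),('small-+',(379,36),(65,432))]:
    X,e=tri((a,f(u)),(b,g(v)));P[n]=X;print(n,X,np.array(e))
d=lambda p,q:np.linalg.norm(P[p]-P[q])
print(d('--','-+'),d('+-','++'),d('--','+-'),d('-+','++'),d('small--','small-+'))
for p,q in(('--','-+'),('+-','++')):
    v=P[q]-P[p];print('yaw',np.degrees(np.arctan2(-v[0],v[1])))
c=(P['--']+P['-+']+P['+-']+P['++'])/4;print('centre',c)
v=P['orange']-P['blue'];print('stand yaw',np.degrees(np.arctan2(-v[0],v[1])),np.linalg.norm(v))
s=env.state()
from scipy.spatial.transform import Rotation as R
print(R.from_euler('xyz',s['tcp_rot']).as_matrix())
```

```text
-- [ 492.3 -260.4  114.6] [0.3 0.3]
-+ [523.8 -87.8 115.1] [2.2 2.2]
++ [610.2 -99.6 113.6] [0.3 0.3]
+- [ 580.8 -278.6  114.9] [0.4 0.4]
fin [ 542.6 -218.5  154.5] [2.7 2.7]
orange [470.8 220.5 173.5] [0.8 0.8]
blue [457.4 154.  175.4] [1.2 1.2]
small-- [ 315.2 -262.5   88.2] [3.3 3.3]
small-+ [ 329.  -122.9   86.6] [0.5 0.5]
175.42391090297022 181.3160910301742 90.38639377625677 87.19054715043461 140.2872543014132
yaw -10.345436456901444
yaw -9.31071291513931
centre [ 551.8 -181.6  114.5]
stand yaw -11.429567677586165 67.83432280345397
[[-0.   0.3  1. ]
 [-0.   1.  -0.3]
 [-1.  -0.  -0. ]]
```

```bash
cat >> h.py <<'E'
from scipy.spatial.transform import Rotation as Rr
def go(target,rowmm=45):
    s=env.state();R=Rr.from_euler('xyz',s['tcp_rot']).as_matrix();d=np.array(target)-s['eef_pos']
    t=R.T@d;n=int(np.ceil(np.linalg.norm(t)/rowmm));print('at',s['eef_pos'].round(1),'t',round(s['t'],2),'open',round(s['opening'],3),'yawjaw',np.degrees(np.arctan2(-R[0,1],R[1,1])).round(2),'total',(t/500).round(4),'rows',n,'per',(t/500/n).round(4),'F',s['ft_force'].round(1));return R
E
python3 - <<'E'
from h import *
print(go((480,200,280)))
E
```

```text
at [162.9 603.2 228.2] t 0.15 open 1.0 yawjaw -15.11 total [-0.1032 -0.6133  0.8225] rows 12 per [-0.0086 -0.0511  0.0685] F [-0.5 -0.7  0.1]
[[-3.24754684e-04  2.60710599e-01  9.65416945e-01]
 [-8.06423127e-04  9.65416614e-01 -2.60710781e-01]
 [-9.99999622e-01 -8.63201599e-04 -1.03280511e-04]]
```

Call:
carry_out:
  grip: [-1,-1,-1,-1,-1]
  linear:
    - [-0.02,-0.051,0.0685]
    - [-0.02,-0.051,0.0685]
    - [-0.02,-0.051,0.0685]
    - [-0.02,-0.051,0.0685]
    - [-0.02,-0.051,0.0685]
  turn: [0,0,0,0,0]

```text
t: 0.65
eef_pos: [295.7, 434.2, 278.9]
tcp_rot: [-2.155, 1.571, -2.419]
ft_force: [0.7, -0.3, 0.9]
opening: 1.0
```

Call:
carry_out:
  grip: [-1,-1,-1,-1,-1]
  linear:
    - [0,-0.051,0.0685]
    - [0,-0.051,0.0685]
    - [0,-0.051,0.0685]
    - [0,-0.051,0.0685]
    - [0,-0.051,0.0685]
  turn: [0,0,0,0,0]

```text
t: 1.15
eef_pos: [427.9, 266.4, 278.6]
tcp_rot: [1.943, 1.571, 1.68]
ft_force: [0.6, 0.8, -0.2]
opening: 0.997
```

Call:
carry_out:
  grip: [-1,-1,-1,-1]
  linear:
    - [0,-0.051,0.0685]
    - [0,-0.051,0.0685]
    - [0,0,0]
    - [0,0,0]
  turn: [-0.014,-0.014,0,0]

```text
t: 1.55
eef_pos: [481.6, 201.3, 278.3]
tcp_rot: [-3.002, 1.57, 3.103]
ft_force: [0.3, 0.5, 0.6]
opening: 1.001
```

Run:
```python
from h import *
im,i=snap('wrist','w1');cv2.imwrite('pics/w1b.png',im)
go((543,-218,280))
```

```text
at [481.1 202.  278.4] t 1.6 open 0.998 yawjaw -10.13 total [-0.0034 -0.8052  0.2697] rows 10 per [-0.0003 -0.0805  0.027 ] F [-1.2 -0.5 -0.3]
```

View pics/w1.png

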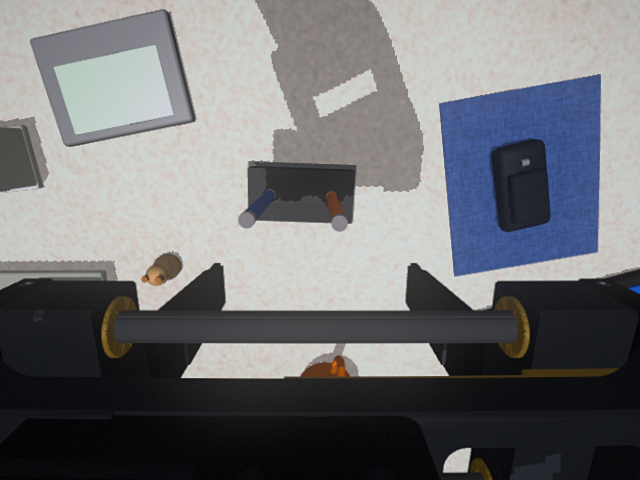

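The wrist view (x down, y right) shows the orange stylus top at (340,223), the blue top at (246,220) and the paperweight at (155,275).

Run:
```python
from h import *
_,a=load('scene0');_,w=load('w1');_,b=load('side0')
f=lambda u:(120+u[0]/2.8-.3,172+u[1]/2.8-.3);g=lambda u:(225+u[0]/3-.3,185+u[1]/3-.3)
for n,p,q,r in(('o',(340,223),(728,50),(62,27)),('b',(246.5,220),(657,43),(77,63))):
    print(n,atz(w,p,178).round(1),tri((w,p),(a,f(q)),(b,g(r))))
```

```text
o [472.1 222.7 178. ] (array([471.85040854, 221.54652431, 173.61240887]), [1.761328258543439, 1.4539351359442598, 1.3261911794190524])
b [457.2 153.6 178. ] (array([457.50812209, 153.57014208, 175.66700558]), [0.504074813956703, 1.1466739876562289, 1.3205927993864952])
```

Call:
carry_out:
  grip: [-1,-1,-1,-1,-1]
  linear:
    - [0,-0.08,0.017]
    - [0,-0.08,0.017]
    - [0,-0.08,0.017]
    - [0,-0.08,0.017]
    - [0,-0.08,0.017]
  turn: [0,0,0,0,0]

```text
t: 2.1
eef_pos: [487.7, -2.5, 278.8]
tcp_rot: [0.786, 1.57, 0.612]
ft_force: [0.1, 0.5, 0.6]
opening: 0.999
```

Call:
carry_out:
  grip: [-1,-1,-1,-1,-1]
  linear:
    - [0,-0.08,0.017]
    - [0,-0.08,0.017]
    - [0,-0.08,0.017]
    - [0,-0.08,0.017]
    - [0,-0.08,0.017]
  turn: [0,0,0,0,0]

```text
t: 2.6
eef_pos: [495.2, -206.9, 278.8]
tcp_rot: [0.707, 1.57, 0.533]
ft_force: [0.7, 0.6, 0.5]
opening: 0.999
```

Run:
```python
from h import *
import time
for k in range(4): cams.read_camera('wrist')
im,i=snap('wrist','w2')
go((543,-218,280))
```

```text
at [ 495.1 -205.3  278.5] t 2.85 open 1.001 yawjaw -10.03 total [-0.0031 -0.0083  0.0988] rows 2 per [-0.0015 -0.0041  0.0494] F [ 0.3  0.5 -0.6]
```

View pics/w2.png

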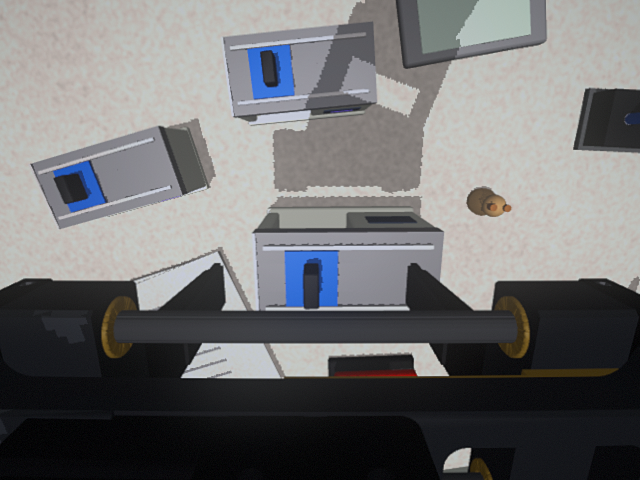

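The wrist view shows the roof's back edge from (256,231) to (443,231), parallel to the tool. The fin is near (311,285), and the plate spans u 286 to 338 with its back edge at v≈251.

Run:
```python
from h import *
_,w=load('w2')
p,q=[atz(w,u,118) for u in((256,231),(443,231))];d=q-p
print(p.round(1),q.round(1),np.linalg.norm(d),'yaw',np.degrees(np.arctan2(-d[0],d[1])))
y=np.radians(-10.);ex=np.array([np.cos(y),np.sin(y),0]);ey=np.array([-np.sin(y),np.cos(y),0])
c=(p+q)/2+45*ex;print('centre',c.round(1),'hole',(c-35*ey).round(1))
l,r=[atz(w,u,122) for u in((286,251),(338,251))];print('plate mid y',((l+r)/2-c)@ey,'width',np.linalg.norm(r-l),'plate -x edge',((l+r)/2-c)@ex)
np.save('pics/c.npy',c)
for s in(0,.006,.012):
    print(s,[proj(w,c+(a)*ex+(-35+s*1000+b)*ey+np.array([0,0,z-118])).round(0)[0] for a in(-17,17) for b in(-7,7) for z in(122,152)])
im,_=load('w2')
cv2.imwrite('pics/w2c.png',cv2.resize(im[220:320,245:450],None,fx=3.8,fy=3.8,interpolation=cv2.INTER_CUBIC))
```

```text
[ 493.  -261.3  118. ] [524.  -88.3 118. ] 175.72907511529462 yaw -10.144797860572144
centre [ 552.8 -182.6  118. ] hole [ 546.7 -217.   118. ]
plate mid y -35.39161152999309 width 48.86235970738871 plate -x edge -26.717507498317982
0 [array([305., 261.]), array([304., 272.]), array([320., 261.]), array([320., 272.]), array([305., 294.]), array([305., 308.]), array([320., 294.]), array([320., 308.])]
0.006 [array([311., 261.]), array([311., 272.]), array([326., 261.]), array([327., 272.]), array([312., 294.]), array([311., 308.]), array([326., 294.]), array([327., 308.])]
0.012 [array([318., 261.]), array([318., 272.]), array([333., 261.]), array([334., 272.]), array([318., 294.]), array([318., 308.]), array([332., 294.]), array([334., 308.])]
```

View pics/w2c.png

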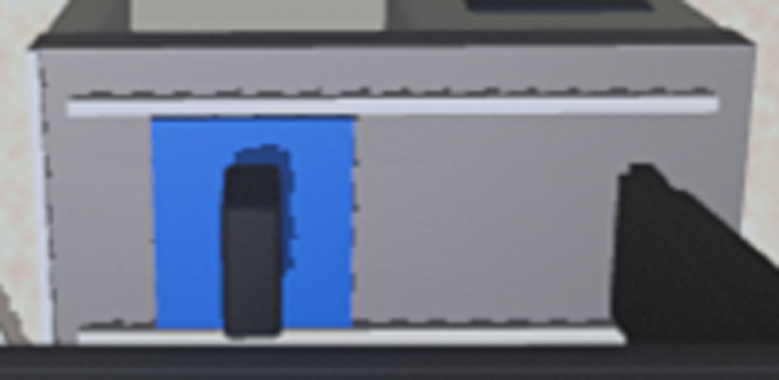

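The model projection matches the picture: shutter ≈ 0, with the fin and hole at about (547,-217). I'll go over the fin and down.

Run:
```python
from h import *
go((546.7,-217.2,142))
```

```text
at [ 495.1 -205.3  278.5] t 2.85 open 1.001 yawjaw -10.03 total [ 0.2729 -0.0056  0.1059] rows 4 per [ 0.0682 -0.0014  0.0265] F [ 0.3  0.5 -0.6]
```

Call:
carry_out:
  grip: [-1,-1,-1,-1,-1]
  linear:
    - [0,-0.003,0.053]
    - [0,-0.003,0.053]
    - [0.09,0,0]
    - [0.09,0,0]
    - [0,0,0]
  turn: [0,0,0,0,0]

```text
t: 3.35
eef_pos: [545.0, -215.9, 184.1]
tcp_rot: [2.798, 1.562, 2.624]
ft_force: [0.2, 0.5, 0.3]
opening: 1.001
```

Call:
carry_out:
  grip: [-1,-1,0.2,1,1]
  linear:
    - [0.06,0,0]
    - [0.03,0,0]
    - [0,0,0]
    - [0,0,0]
    - [0,0,0]
  turn: [0,0,0,0,0]

```text
t: 3.85
eef_pos: [547.5, -218.8, 145.6]
tcp_rot: [-0.264, 1.568, -0.439]
ft_force: [0.2, -0.1, 0.5]
opening: 0.802
```

Call:
carry_out:
  grip: [1,1,1,1,1]
  linear:
    - [0,0,0]
    - [0,0,0]
    - [0,0,0]
    - [0,0,0]
    - [0,0,0]
  turn: [0,0,0,0,0]

```text
t: 4.35
eef_pos: [546.8, -219.0, 143.6]
tcp_rot: [2.098, 1.571, 1.922]
ft_force: [0.6, 0.2, -0.3]
opening: 0.385
```

Run:
```python
from h import *
go((546.7+10.4,-217.2+59.1,141))
```

```text
at [ 546.8 -219.   143.6] t 4.35 open 0.385 yawjaw -10.08 total [ 0.0052  0.1235 -0.0009] rows 2 per [ 0.0026  0.0617 -0.0005] F [ 0.6  0.2 -0.3]
```

Call:
carry_out:
  grip: [1,1,1,1,1]
  linear:
    - [0,0,0]
    - [0,0,0]
    - [0,0,0]
    - [0,0,0]
    - [0,0,0]
  turn: [0,0,0,0,0]

```text
t: 4.85
eef_pos: [546.8, -218.9, 143.6]
tcp_rot: [2.677, 1.571, 2.502]
ft_force: [-0.2, -1.1, 0.1]
opening: 0.139
```

Call:
carry_out:
  grip: [1,1,1]
  linear:
    - [0,0,0]
    - [0,0,0]
    - [0,0,0]
  turn: [0,0,0]

```text
t: 5.15
eef_pos: [546.8, -218.9, 143.6]
tcp_rot: [2.12, 1.571, 1.944]
ft_force: [-0.6, -1.2, -1.2]
opening: 0.146
```

Gripped: opening 13.9 mm, which is the fin's width. Now I'll slide it.

Call:
carry_out:
  grip: [1,1,1,1,1]
  linear:
    - [0,0.02,0]
    - [0,0.02,0]
    - [0,0.02,0]
    - [0,0.02,0]
    - [0,0.015,0]
  turn: [0,0,0,0,0]

```text
t: 5.65
eef_pos: [554.8, -171.9, 143.6]
tcp_rot: [-2.386, 1.57, -2.562]
ft_force: [-2.9, -3.5, 0.1]
opening: 0.152
```

Call:
carry_out:
  grip: [1,1,1,1,1]
  linear:
    - [0,0.008,0]
    - [0,0.006,0]
    - [0,0.005,0]
    - [0,0.003,0]
    - [0,0,0]
  turn: [0,0,0,0,0]

```text
t: 6.15
eef_pos: [556.8, -161.0, 143.5]
tcp_rot: [2.544, 1.57, 2.368]
ft_force: [-4.1, -0.3, 0.9]
opening: 0.143
```

Call:
carry_out:
  grip: [1,1,1,1]
  linear:
    - [0,0.003,0]
    - [0,0.003,0]
    - [0,0,0]
    - [0,0,0]
  turn: [0,0,0,0]

```text
t: 6.55
eef_pos: [557.0, -159.8, 143.6]
tcp_rot: [-1.863, 1.569, -2.039]
ft_force: [-8.0, -11.3, -0.7]
opening: 0.146
```

Call:
carry_out:
  grip: [-1,-1,-1,-1,-1]
  linear:
    - [0,0,0]
    - [0,0,0]
    - [0,0,0]
    - [0,0,0]
    - [0,0,0]
  turn: [0,0,0,0,0]

```text
t: 7.05
eef_pos: [557.7, -158.2, 143.7]
tcp_rot: [0.514, 1.57, 0.339]
ft_force: [0.0, 0.1, 0.5]
opening: 0.51
```

Call:
carry_out:
  grip: [-1,-1,-1,-1,-1]
  linear:
    - [-0.09,0,0]
    - [-0.09,0,0]
    - [-0.09,0,0]
    - [0,-0.05,-0.05]
    - [0,-0.05,-0.05]
  turn: [0,0,0,0,0]

```text
t: 7.55
eef_pos: [499.4, -198.9, 279.8]
tcp_rot: [-0.254, 1.568, -0.428]
ft_force: [0.2, -1.2, -1.1]
opening: 0.932
```

Run:
```python
from h import *
for k in range(4): cams.read_camera('wrist')
im,i=snap('wrist','w3')
go((471.9,222.3,145))
cv2.imwrite('pics/w3c.png',cv2.resize(im[180:320,220:460],None,fx=3.3,fy=3.3,interpolation=cv2.INTER_CUBIC))
```

```text
at [ 499.9 -198.8  278.8] t 7.8 open 0.999 yawjaw -10.1 total [ 0.2675  0.8193 -0.203 ] rows 10 per [ 0.0268  0.0819 -0.0203] F [ 1.  -0.1 -0.4]
```

View pics/w3c.png

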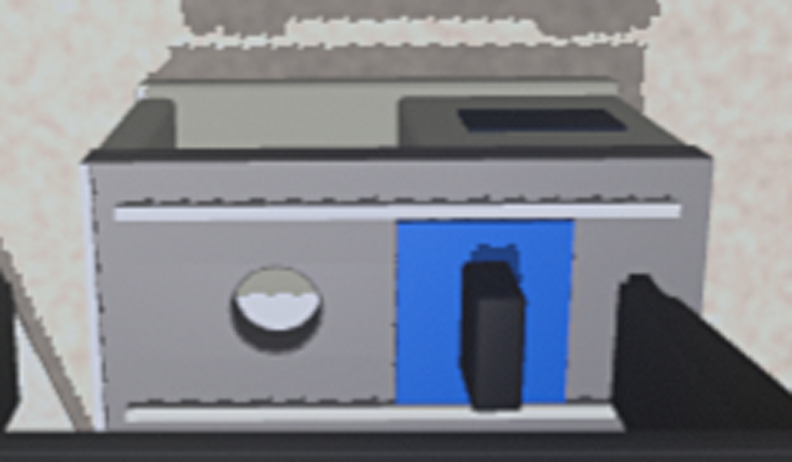

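The shutter is open to its stop (force rose to 11 N). The hole rim is visible, spanning crop x 232–322 and y 266–352. I'll work out its centre, then go to the stylus.

Run:
```python
from h import *
_,w=load('w3')
g=lambda x,y:(220+x/3.3-.35,180+y/3.3-.35)
print('hole img',atz(w,g(277,309),118).round(1))
L,R,T,B=[atz(w,g(*u),118) for u in((232,309),(322,309),(277,266),(277,352))]
print('diam',np.linalg.norm(L-R),np.linalg.norm(T-B),((L+R)/2).round(1),((T+B)/2).round(1))
p,q=[atz(w,g(*u),118) for u in((82,160),(713,157))];d=q-p
y=np.radians(-10.);ex=np.array([np.cos(y),np.sin(y),0]);ey=np.array([-np.sin(y),np.cos(y),0])
print(np.linalg.norm(d),np.degrees(np.arctan2(-d[0],d[1])),((p+q)/2+45*ex-35*ey).round(1))
```

```text
hole img [ 547.1 -218.5  118. ]
diam 26.451485003868793 26.87981621300143 [ 547.1 -218.5  118. ] [ 547.3 -218.5  118. ]
179.5062955154375 -9.907052059247976 [ 546.8 -218.6  118. ]
```

Call:
carry_out:
  grip: [0,0,0,0,0]
  linear:
    - [0,0.082,-0.0203]
    - [0,0.082,-0.0203]
    - [0,0.082,-0.0203]
    - [0,0.082,-0.0203]
    - [0,0.082,-0.0203]
  turn: [0,0,0,0,0]

```text
t: 8.3
eef_pos: [485.6, 14.2, 278.5]
tcp_rot: [1.529, 1.571, 1.354]
ft_force: [0.9, -0.5, 0.4]
opening: 0.636
```

Call:
carry_out:
  grip: [0,0,0,0,0]
  linear:
    - [0,0.082,-0.0203]
    - [0,0.082,-0.0203]
    - [0,0.082,-0.0203]
    - [0,0.082,-0.0203]
    - [0,0.07,-0.0203]
  turn: [0,0,0,0,0]

```text
t: 8.8
eef_pos: [470.0, 219.8, 278.4]
tcp_rot: [1.704, 1.57, 1.53]
ft_force: [1.3, -0.1, -1.0]
opening: 0.502
```

Call:
carry_out:
  grip: [0,0,0]
  linear:
    - [0,0,0]
    - [0,0,0]
    - [0,0,0]
  turn: [0,0,0]

```text
t: 9.1
eef_pos: [470.4, 216.5, 278.4]
tcp_rot: [-2.538, 1.57, -2.713]
ft_force: [-0.0, 0.6, 0.7]
opening: 0.5
```

Run:
```python
from h import *
im,i=snap('wrist','w4')
go((472.0,222.5,140))
hsv=cv2.cvtColor(im,cv2.COLOR_BGR2HSV)
m=cv2.inRange(hsv,(3,120,60),(18,255,255));m[310:]=0
n,l,s,c=cv2.connectedComponentsWithStats(m)
print([(s[k].tolist(),c[k].round(1).tolist()) for k in range(1,n) if s[k][4]>30])
cv2.imwrite('pics/w4c.png',cv2.resize(im[180:320,220:460],None,fx=3.3,fy=3.3,interpolation=cv2.INTER_CUBIC))
```

```text
at [470.5 216.2 278.5] t 9.15 open 0.499 yawjaw -10.11 total [0.277  0.013  0.0008] rows 4 per [0.0693 0.0033 0.0002] F [-0.5  0.1 -0.4]
[([315, 204, 13, 29, 291], [320.2, 218.6])]
```

View pics/w4c.png

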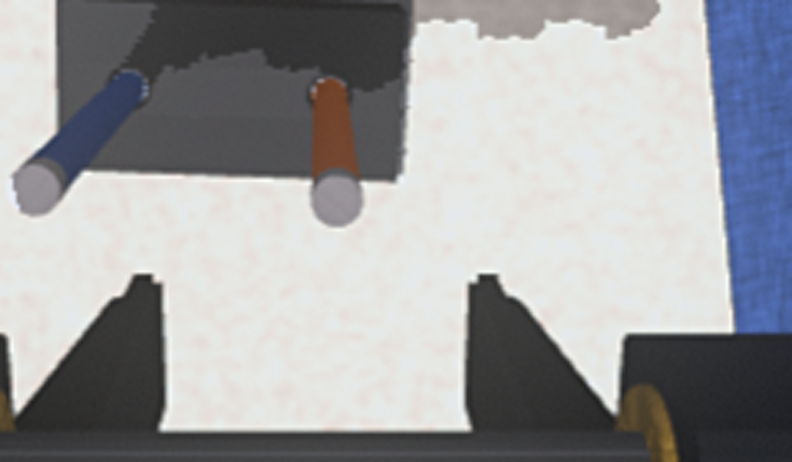

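Run:
```python
from h import *
_,w=load('w4')
g=lambda x,y:(220+x/3.3-.35,180+y/3.3-.35)
T=atz(w,g(337,201),178);print('top',T.round(1),'well',atz(w,g(330,92),40).round(1),'blue',atz(w,g(37,190),178).round(1),atz(w,g(130,86),40).round(1))
_,w1=load('w1');print('2-view',tri((w,g(337,201)),(w1,(340,223))))
s=env.state();print(s['eef_pos']);go((T[0],T[1],140))
```

```text
top [472.1 221.9 178. ] well [470.6 222.3  40. ] blue [457.3 153.9 178. ] [456.3 154.3  40. ]
2-view (array([470.01459024, 222.27526246, 186.26603896]), [0.2248622656098928, 0.22486226560984723])
[470.47716843 216.16143481 278.50577388]
at [470.5 216.2 278.5] t 9.15 open 0.499 yawjaw -10.11 total [0.277  0.0119 0.0012] rows 4 per [0.0693 0.003  0.0003] F [-0.5  0.1 -0.4]
```

Call:
carry_out:
  grip: [0,0,0,0,0]
  linear:
    - [0,0.012,0.001]
    - [0.08,0,0]
    - [0.08,0,0]
    - [0.06,0,0]
    - [0.04,0,0]
  turn: [0,0,0,0,0]

```text
t: 9.65
eef_pos: [471.6, 221.9, 146.7]
tcp_rot: [-2.697, 1.569, -2.874]
ft_force: [-0.5, 0.5, 0.6]
opening: 0.501
```

Call:
carry_out:
  grip: [0,0,0,0]
  linear:
    - [0.017,0,0]
    - [0,0,0]
    - [0,0,0]
    - [0,0,0]
  turn: [0,0,0,0]

```text
t: 10.05
eef_pos: [472.4, 222.6, 141.3]
tcp_rot: [0.527, 1.569, 0.351]
ft_force: [0.4, 0.3, 0.0]
opening: 0.499
```

Run:
```python
from h import *
go((472,222,140))
```

```text
at [472.4 222.6 141.3] t 10.05 open 0.499 yawjaw -10.08 total [ 0.0025 -0.0014 -0.0005] rows 1 per [ 0.0025 -0.0014 -0.0005] F [0.4 0.3 0. ]
```

Within a millimetre. Closing now.

Call:
carry_out:
  grip: [1,1,1,1,1]
  linear:
    - [0,0,0]
    - [0,0,0]
    - [0,0,0]
    - [0,0,0]
    - [0,0,0]
  turn: [0,0,0,0,0]

```text
t: 10.55
eef_pos: [471.8, 222.5, 140.2]
tcp_rot: [1.241, 1.571, 1.065]
ft_force: [-0.3, -0.2, 0.1]
opening: 0.135
```

Call:
carry_out:
  grip: [1,1,1,1,1]
  linear:
    - [0,0,0]
    - [0,0,0]
    - [0,0,0]
    - [0,0,0]
    - [0,0,0]
  turn: [0,0,0,0,0]

```text
t: 11.05
eef_pos: [471.9, 222.5, 140.2]
tcp_rot: [1.056, 1.571, 0.88]
ft_force: [-0.9, 1.2, 1.6]
opening: 0.12
```

Call:
carry_out:
  grip: [1,1,1,1,1]
  linear:
    - [0,0,0]
    - [-0.02,0,0]
    - [-0.04,0,0]
    - [-0.06,0,0]
    - [-0.06,0,0]
  turn: [0,0,0,0,0]

```text
t: 11.55
eef_pos: [471.6, 222.4, 231.6]
tcp_rot: [-2.739, 1.57, -2.915]
ft_force: [0.7, -0.6, -0.4]
opening: 0.122
```

Call:
carry_out:
  grip: [1,1,1,1,1]
  linear:
    - [-0.08,0,0]
    - [-0.08,0,0]
    - [-0.06,0,0]
    - [0,0,0]
    - [0,0,0]
  turn: [0,0,0,0,0]

```text
t: 12.05
eef_pos: [471.5, 222.4, 340.7]
tcp_rot: [0.576, 1.57, 0.4]
ft_force: [0.9, -0.1, -1.4]
opening: 0.123
```

Stylus held (11.7 mm) and lifted to z ≈ 208 at the tip. I'll carry it above the hole.

Run:
```python
from h import *
go((547,-218.6,340))
```

```text
at [471.5 222.4 340.7] t 12.05 open 0.123 yawjaw -10.08 total [ 0.0011 -0.842   0.3029] rows 10 per [ 0.0001 -0.0842  0.0303] F [ 0.9 -0.1 -1.4]
```

Call:
carry_out:
  grip: [1,1,1,1,1]
  linear:
    - [0,-0.03,0.011]
    - [0,-0.05,0.018]
    - [0,-0.07,0.025]
    - [0,-0.08,0.029]
    - [0,-0.08,0.029]
  turn: [0,0,0,0,0]

```text
t: 12.55
eef_pos: [499.4, 58.7, 338.9]
tcp_rot: [-3.014, 1.568, 3.094]
ft_force: [1.1, 0.7, -0.0]
opening: 0.122
```

Call:
carry_out:
  grip: [1,1,1,1,1]
  linear:
    - [0,-0.08,0.029]
    - [0,-0.08,0.029]
    - [0,-0.08,0.029]
    - [0,-0.08,0.029]
    - [0,-0.08,0.029]
  turn: [0,0,0,0,0]

```text
t: 13.05
eef_pos: [535.8, -151.2, 338.7]
tcp_rot: [2.854, 1.568, 2.678]
ft_force: [1.3, 0.6, -0.0]
opening: 0.12
```

Call:
carry_out:
  grip: [1,1,1,1,1]
  linear:
    - [0,-0.07,0.025]
    - [0,-0.04,0.014]
    - [0,-0.02,0.007]
    - [0,0,0]
    - [0,0,0]
  turn: [0,0,0,0,0]

```text
t: 13.55
eef_pos: [547.4, -216.3, 339.9]
tcp_rot: [2.326, 1.57, 2.151]
ft_force: [-0.1, 0.7, -0.2]
opening: 0.12
```

Run:
```python
from h import *
go((547,-218.6,340))
for n in('scene','side','wrist'):
    im,i=snap(n,n+'5')
    p=proj(i,[[547,-218.6,208]])[0];print(n,p)
    if n=='wrist': C=cv2.resize(im[100:340,200:440],(400,400));continue
    x,y=int(p[0])-35,int(p[1])-40
    c=cv2.resize(im[y:y+100,x:x+100],(400,400),interpolation=cv2.INTER_CUBIC);print(x,y)
    if n=='scene':A=c
    else:B=c
cv2.imwrite('pics/t5.png',np.hstack([A,B]))
```

```text
at [ 547.4 -216.3  339.9] t 13.55 open 0.12 yawjaw -10.04 total [-0.0002 -0.0046 -0.    ] rows 1 per [-0.0002 -0.0046 -0.    ] F [-0.1  0.7 -0.2]
scene [212.02768719 203.4088069 ]
177 163
side [380.6331557  268.48034391]
345 228
wrist [311.5113957  229.78864718]
```

View pics/t5.png

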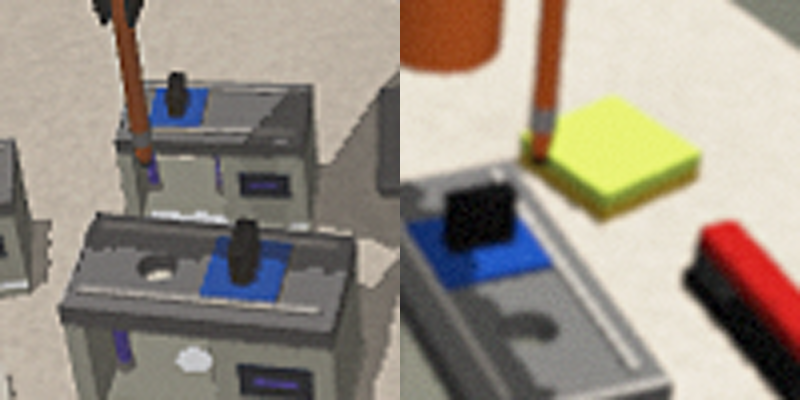

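The tip shows at scene (213.7,203.7) and side (379.7,268.7), above the open hole. Next I'll check tip position and tilt.

```bash
cat > tip.py <<'E'
from h import *
from scipy.optimize import least_squares
def axis(f,roi):
    im,i=load(f);hsv=cv2.cvtColor(im,cv2.COLOR_BGR2HSV);x0,y0,x1,y1=roi
    m=cv2.inRange(hsv,(3,130,50),(15,255,255))[y0:y1,x0:x1]
    n,l,s,c=cv2.connectedComponentsWithStats(m)
    pts=[]
    for v in range(m.shape[0]):
        u=np.where(m[v])[0]
        if 2<=len(u)<=12: pts.append((u.mean()+x0,v+y0))
    return np.array(pts),i
def fit(A,B,z0,h):
    def res(p):
        L=np.array([[p[0]+p[2]*t,p[1]+p[3]*t,z0+t] for t in np.linspace(-10,h,12)]);r=[]
        for pts,i in(A,B):
            q=proj(i,L);r+=list(np.interp(pts[:,1],q[::-1,1],q[::-1,0])-pts[:,0])
        return r
    s=least_squares(res,[547,-218,0,0],loss='soft_l1');return s
E
python3 - <<'E'
from tip import *
_,a=load('scene5');_,b=load('side5')
print('tip',tri((a,(213.7,203.7)),(b,(379.7,268.7))))
A=axis('scene5',(195,168,225,202));B=axis('side5',(372,228,392,267))
print(len(A[0]),len(B[0]),A[0][[0,-1]],B[0][[0,-1]])
s=fit(A,B,208,130);print(s.x[:2].round(2),'tilt deg',np.degrees(s.x[2:]).round(2),'rms',np.sqrt(np.mean(s.fun**2)))
E
```

```text
tip (array([ 546.79656571, -215.19397781,  206.03631747]), [0.7440493074012928, 0.7440493074012359])
30 33 [[206.5 168. ]
 [212.5 201. ]] [[383. 228.]
 [379. 266.]]
[ 545.21 -216.47] tilt deg [ 0.79 -0.35] rms 0.21557956275674495
```

Run:
```python
from tip import *
_,a=load('scene5');_,b=load('side5')
print('hole scene',atz(a,(216,230),118).round(1),'side',atz(b,(376.6,309.8),118).round(1),tri((a,(216,230)),(b,(376.6,309.8))))
go((547.6,-218.5,275))
```

```text
hole scene [ 550.8 -218.6  118. ] side [ 544.9 -219.7  118. ] (array([ 547.09223343, -218.32780749,  115.35689864]), [1.0639907100215678, 1.0639907100216905])
at [ 547.5 -216.3  340.4] t 13.7 open 0.12 yawjaw -9.99 total [ 0.1308 -0.0044  0.0009] rows 2 per [ 0.0654 -0.0022  0.0004] F [ 0.  -0.4 -1.2]
```

Call:
carry_out:
  grip: [1,1,1,1,1]
  linear:
    - [0,-0.0045,0.001]
    - [0.05,0,0]
    - [0.05,0,0]
    - [0.034,0,0]
    - [0,0,0]
  turn: [0,0,0,0,0]

```text
t: 14.2
eef_pos: [547.0, -219.2, 271.2]
tcp_rot: [2.797, 1.567, 2.621]
ft_force: [-0.0, -0.1, -0.9]
opening: 0.121
```

Call:
carry_out:
  grip: [1,1]
  linear:
    - [0,0,0]
    - [0,0,0]
  turn: [0,0]

```text
t: 14.4
eef_pos: [548.0, -219.9, 274.4]
tcp_rot: [-0.258, 1.569, -0.433]
ft_force: [-0.3, 0.8, -0.6]
opening: 0.122
```

Run:
```python
from tip import *
go((547.6,-218.6,187))
a,ia=snap('scene','scene6');b,ib=snap('side','side6')
cv2.imwrite('pics/t6.png',np.hstack([cv2.resize(a[180:260,180:260],(400,400),interpolation=2),cv2.resize(b[250:330,340:420],(400,400),interpolation=2)]))
T=[547.1,-218.4,env.state()['eef_pos'][2]-132.2]
print(proj(ia,T),proj(ib,T))
A=axis('scene6',(195,185,227,224));B=axis('side6',(366,255,392,298))
s=fit(A,B,T[2],130);print(T[2],len(A[0]),len(B[0]),s.x[:2].round(2),'tilt',np.degrees(s.x[2:]).round(2),np.sqrt(np.mean(s.fun**2)))
```

```text
at [ 548.  -219.9  274.4] t 14.4 open 0.122 yawjaw -10.06 total [ 0.1747  0.0025 -0.0016] rows 2 per [ 0.0874  0.0013 -0.0008] F [-0.3  0.8 -0.6]
[[215.1176756  222.43223457]] [[378.08034683 298.60445336]]
141.96117782032184 35 38 [ 547.51 -220.12] tilt [-1.17 -0.66] 0.2825289912000653
```

View pics/t6.png

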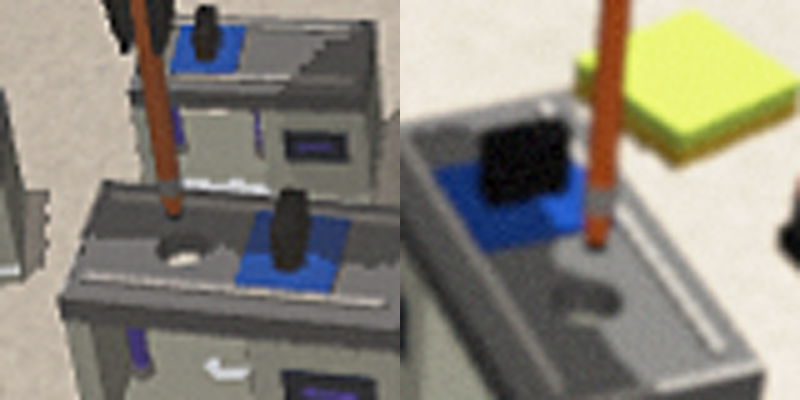

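Run:
```python
from tip import *
_,a=load('scene6');_,b=load('side6')
print('tip',tri((a,(214.1,222.3)),(b,(379.0,299.0))))
print('hole',tri((a,(180+183/5-.4,180+249/5-.4)),(b,(340+188/5-.4,250+300/5-.4))))
go((547.6,-218.6,187))
```

```text
tip (array([ 547.3116097 , -220.93284284,  142.74171534]), [0.0024055026281477932, 0.002405502628249369])
hole (array([ 547.1582251 , -218.45468499,  116.6725918 ]), [0.0069525024332115866, 0.006952502433419334])
at [ 547.9 -219.9  274.2] t 14.5 open 0.121 yawjaw -10.07 total [ 0.1743  0.0025 -0.0013] rows 2 per [ 0.0872  0.0013 -0.0007] F [ 0.1  0.5 -0.8]
```

Relative to the hole the tip is about 2 mm too far in −y. I'll correct that, then descend slowly.

Call:
carry_out:
  grip: [1,1,1,1,1]
  linear:
    - [0,0.0037,-0.0005]
    - [0,0,0]
    - [0.01,0,0]
    - [0.01,0,0]
    - [0,0,0]
  turn: [0,0,0,0,0]

```text
t: 15.0
eef_pos: [547.4, -217.8, 262.1]
tcp_rot: [2.77, 1.569, 2.594]
ft_force: [0.3, -0.4, -0.1]
opening: 0.118
```

Run:
```python
from tip import *
go((547.6,-218.3,187))
```

```text
at [ 547.4 -217.8  262.1] t 15.0 open 0.118 yawjaw -10.08 total [ 0.1502 -0.0009  0.0008] rows 2 per [ 0.0751 -0.0005  0.0004] F [ 0.3 -0.4 -0.1]
```

Call:
carry_out:
  grip: [1,1,1,1,1]
  linear:
    - [0.016,-0.0005,0]
    - [0.016,0,0]
    - [0.016,0,0]
    - [0.016,0,0]
    - [0.016,0,0]
  turn: [0,0,0,0,0]

```text
t: 15.5
eef_pos: [547.6, -218.2, 222.3]
tcp_rot: [2.531, 1.57, 2.355]
ft_force: [0.9, 0.7, -0.1]
opening: 0.125
```

Call:
carry_out:
  grip: [1,1,1,1,1]
  linear:
    - [0.016,0,0]
    - [0.016,0,0]
    - [0.016,0,0]
    - [0.012,0,0]
    - [0.006,0,0]
  turn: [0,0,0,0,0]

```text
t: 16.0
eef_pos: [547.5, -218.2, 189.4]
tcp_rot: [2.67, 1.57, 2.494]
ft_force: [0.3, 0.0, -0.0]
opening: 0.119
```

Call:
carry_out:
  grip: [1,1,1,1,1]
  linear:
    - [0,0,0]
    - [0,0,0]
    - [0,0,0]
    - [0,0,0]
    - [0,0,0]
  turn: [0,0,0,0,0]

```text
t: 16.5
eef_pos: [547.7, -218.2, 190.3]
tcp_rot: [0.022, 1.57, -0.154]
ft_force: [0.1, 0.1, -0.6]
opening: 0.12
```

Run:
```python
from tip import *
go((547.4,-218.2,187))
a,ia=snap('scene','scene7');b,ib=snap('side','side7')
cv2.imwrite('pics/t7.png',np.hstack([cv2.resize(a[190:270,180:260],(400,400),interpolation=2),cv2.resize(b[250:330,340:420],(400,400),interpolation=2)]))
H=[[547.1,-218.4,z] for z in(118,55)]
print(proj(ia,H),proj(ib,H))
A=axis('scene7',(200,200,232,227));B=axis('side7',(366,265,392,304))
s=fit(A,B,118,70);print(len(A[0]),len(B[0]),s.x[:2].round(2),'tilt',np.degrees(s.x[2:]).round(2),np.sqrt(np.mean(s.fun**2)))
```

```text
at [ 547.7 -218.2  190.3] t 16.5 open 0.12 yawjaw -10.07 total [ 0.0066 -0.0001 -0.0006] rows 1 per [ 0.0066 -0.0001 -0.0006] F [ 0.1  0.1 -0.6]
[[216.16700944 229.02173038]
 [218.82069788 245.62670257]] [[377.20734748 309.02545619]
 [375.0210574  335.17743839]]
25 18 [ 546.65 -217.07] tilt [-1.61 -3.71] 0.3725736400339873
```

View pics/t7.png

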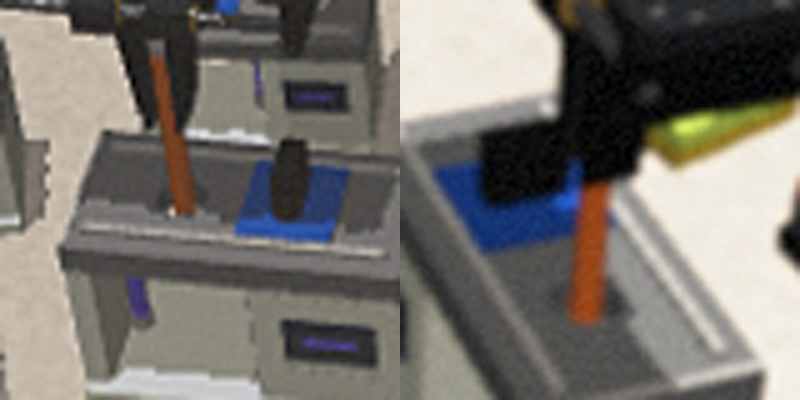

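At roof height both cameras put the stylus within 0.2 px of the hole axis, with tilt about 1°. I'll lower the last 3 mm and let it settle.

Call:
carry_out:
  grip: [1,1,1,1,1]
  linear:
    - [0.003,0,0]
    - [0.003,0,0]
    - [0,0,0]
    - [0,0,0]
    - [0,0,0]
  turn: [0,0,0,0,0]

```text
t: 17.1
eef_pos: [547.7, -218.2, 187.1]
tcp_rot: [1.194, 1.571, 1.018]
ft_force: [-0.5, 0.3, -0.9]
opening: 0.119
```

Call:
carry_out:
  grip: [1,1,1,1,1]
  linear:
    - [0,0,0]
    - [0,0,0]
    - [0,0,0]
    - [0,0,0]
    - [0,0,0]
  turn: [0,0,0,0,0]

```text
t: 17.6
eef_pos: [547.6, -218.2, 187.1]
tcp_rot: [1.063, 1.571, 0.887]
ft_force: [0.5, 0.1, -0.5]
opening: 0.12
```

Run:
```python
from h import *
go((547.4,-218.2,187)); s=env.state();print(s['qvel'].round(4)); print(env.job_done())
```

```text
at [ 547.6 -218.2  187.1] t 17.6 open 0.12 yawjaw -10.08 total [ 0.0002 -0.     -0.0005] rows 1 per [ 0.0002 -0.     -0.0005] F [ 0.5  0.1 -0.5]
[ 0.0015 -0.     -0.0013  0.0011  0.0004 -0.0003]
the job is handed in; nothing more can be done
None
```

I slid the shutter of the 180 mm steriliser open to its stop, lifted the orange stylus out of its stand and lowered it through the guide hole. I handed the job in at 17.6 s with the stylus still held there.

**Shutter:** it travelled about 60 mm, and the force rose to 11 N at the stop.

**Final checks:**
- **Height:** the tip is at about 55 mm by arm height. I did not see it directly, because the roof edge hid it.
- **Centring:** at roof height the stylus was within about 0.2 px of the hole axis in both cameras, read by eye just before the last 3 mm of lowering.
- **Stillness and grip:** the arm was still, the gripper opening was 11.4 mm on the 12 mm stylus, and the wrist force was under 1 N.

**Disagreement:** the last automatic tilt fit, on a short and partly hidden length of stylus, gave up to 3.7° and put the axis about 1.4 mm off the hole axis. The earlier full-length fits gave about 0.9° and 1.3°, and the slopes I read by eye in the last picture were about 1° off vertical, so I took the tilt as about 1°.

I did not re-measure the blue stylus or the other loose things at the end. There was no sign of contact with them.

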